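# Nest the graded instrument trays

### The arm

A 7-joint arm with a two-finger parallel gripper is mounted at the origin on a cart in front of the work surface, level with it; the furniture and walls round the work are solid. World frame = base frame: x ahead of the robot, y to its left, z up, the work surface at z = 0. Lengths are in m, angles in rad, forces in N, time in s.
With the tool pointing down it reaches from about 0.35 to 0.9 m from the base axis. Payload 7.2 kg.
Tool frame: the origin (TCP) lies on the mounting face of the last link; the fingertips stand 182 mm ahead of it and the grasp point (between the pads) lies 163 mm ahead of it (grasp_offset is the distance from the TCP to the grasp point, in m); z points along the fingers, y is the line along which they close (so a half turn about z gives the same grasp; the last joint's range is limited). The gripper opens to 88 mm and grips with 3 to 60 N. Pads are 20 mm wide; open, the fingers measure 115 mm over their backs; the gripper's body (75 mm by 178 mm) begins 61 mm behind the grasp point.
Start: joints at [-1.273, 0.411, -0.013, 1.596, 0.006, 1.134, -0.082], TCP at [0.224, 0.584, 0.405] pointing down, gripper open.
Joint ranges: [-2.95, 2.95], [-0.29, 1.99], [-1.47, 1.44], [0.14, 2.54], [-1.03, 4.17], [0.13, 1.85], [-2.86, 2.86]. Speed limits (rad/s): [2.39, 2.39, 3.01, 3.01, 3.14, 3.14, 3.14].

### API

Orientations are given as [roll, pitch, yaw] about the fixed x, y, z axes, in that order (R = Rz(yaw) Ry(pitch) Rx(roll)).
In Python, from rig import * gives the robot as it stands.
- The arm moves only by the shell command python3 -m crank 'ROWS'. ROWS is JSON, a list of rows, each a list of 5 numbers: the shift along the tool's x, y, z in units of 40 mm (1.0 is 40 mm), then the turn about the tool's z in units of 5 degrees (1.0 is 5 degrees), then the opening, from 0 (shut) to 1 (fully open). In form: [[dx, dy, dz, roll, hand], ...]. A call has 1 to 10 rows; each row shifts and turns the commanded pose from where the row before left it, along the tool's axes as they then stand; what a row does not reach is not made up. A row lasts 1/12 s, in which the tool goes at most 41.7 mm and 7.16 degrees, less where a joint would pass 70% of its speed; a pose out of reach is approached as far as the arm can. A call is refused whole if a number of a shift passes 1 or a number of a turn 1, either way. A call with a gripper value outside its range is refused whole. The fingers move at their own pace and stop on an object; the grip force is fixed at half the most. Time passes only in rows, so rows that do not move let the fingers close. It gives the time, the measured TCP pose, the force, the opening and the grip force at its end, in the units of the state.
- state(): the state, without advancing time (a new reading comes with each control period).
- snapshot(name): name is "scene" or "top" or "wrist"; returns a dict with "color" (384x512x3 uint8, red, green, blue), "intrinsics" (3x3 intrinsics, pixels), "origin" and "orientation" of the camera in the world. Camera axes: x right, y down, z forward; pixel columns grow to the right and rows downward; lengths in m; the calibration is good to about 2 mm. A picture is of the moment at which its call begins. There is no depth.
- finish_job(): hands the job in; it is judged then, once.
The state is a dict: "t": time; "joint_positions": joint angles; "joint_velocities": joint speeds; "effort": joint torques, N m; "tool_pos": TCP position; "tcp_rot": TCP orientation; "wrist_force": force on the tool from outside, world axes, zero at the start; "moment": the same for the moment, N m; "finger_gap": opening from 0.0 (shut) to 1.0 (fully open); "gripper_force": force on a finger pad.
Only numpy, scipy, OpenCV 4.12 (cv2) and the standard library are available. Lean on these libraries where they do the work, as an engineer would, in place of code of your own. Each camera call takes 0.05 s, during which the arm holds its last target. There are 200 camera calls.

### The job

Put the four instrument trays away as one nest: each tray fully home inside the next larger one, in size order, all standing upright in the largest tray, which stays where it is. Set each one down gently, do not drop it. One tray has been left lying across the largest. Leave the burner, plaster model and handpiece as they are.

Things in the scene. Friction and masses are not known exactly. Their poses are not given: they have to be found in the camera images.
- tray_1: Largest of four off-white plastic troughs, alike but for size: 196 mm long, 80 wide, 85 high. Top 25 mm: upright rim band, full size, flat sides (grasp across its width); body below its shoulder 60 high, 174 x 69 at the top, 168 x 63 at the foot; mouth 168 x 63; floor 3. Not to be moved. Origin: centre of underside; x lengthwise, y across, z up.
- tray_2: Second of four off-white plastic troughs, alike but for size: 180 mm long, 70 wide, 77 high. Top 25 mm: upright rim band, full size, flat sides (grasp across its width); body below its shoulder 52 high, 158 x 59 at the top, 152 x 53 at the foot; mouth 152 x 53; floor 3. Home in tray_1: shoulder on its rim, origin 33 mm above its origin. Origin: centre of underside; x lengthwise, y across, z up.
- tray_3: Third of four off-white plastic troughs, alike but for size: 164 mm long, 60 wide, 69 high. Top 25 mm: upright rim band, full size, flat sides (grasp across its width); body below its shoulder 44 high, 142 x 49 at the top, 136 x 43 at the foot; mouth 136 x 43; floor 3. Starts across tray_1. Home in tray_2: origin 33 mm above its origin. Origin: centre of underside; x lengthwise, y across, z up.
- tray_4: Smallest of four off-white plastic troughs, alike but for size: 148 mm long, 50 wide, 61 high. Top 25 mm: upright rim band, full size, flat sides (grasp across its width); body below its shoulder 36 high, 126 x 39 at the top, 120 x 33 at the foot; mouth 120 x 33; floor 3. Home in tray_3: origin 33 mm above its origin. Origin: centre of underside; x lengthwise, y across, z up.
- gas_burner: bystander: glass gas torch with black lid and thin brass nozzle, 94 mm in diameter, lid top at 101 mm, nozzle top at 166 mm; origin at the centre of its underside, z up
- jaw_model: bystander: white plaster jaw model, 75 x 67 x 32 mm; origin at the centre of its underside
- handpiece: bystander: micromotor handpiece lying flat, 26 x 205 x 26 mm, long along its y; origin at the middle of its underside

How it is judged:
By the outcome, as a careful person would: the job done as asked, in the order asked, and still so for the second after the job is handed in, with the robot touching nothing.
It also fails if it takes over 69 s, if anything falls off the work surface, if the arm or the gripper's body presses on something with over 40 N, if the wrist force passes 120 N, or if a joint passes its speed limit or range.

## Working session

There is one attempt and no reset: what is moved stays moved. The work goes in short steps, Python scripts to look and compute and a shell command to move; the robot and the scene stay as the last step left them, time stands still between calls to the robot, and variables do not carry over. Pictures are saved under pics/ and viewed, at most 10 in all, crops included, and the job is handed in when it is done.

```bash
mkdir -p pics; ls; python3 - <<'E'
from rig import *
import cv2,numpy as np
s=state();print({k:np.round(v,3).tolist() for k,v in s.items()})
for n in("top","scene"):
    d=snapshot(n);cv2.imwrite(f"pics/{n}0.png",cv2.cvtColor(d["color"],cv2.COLOR_RGB2BGR))
    print(n,d["intrinsics"],d["origin"],d["orientation"])
E
```

```text
pics
{'t': 0.0, 'joint_positions': [-1.273, 0.412, -0.013, 1.597, 0.006, 1.134, -0.082], 'joint_velocities': [0.001, 0.0, 0.001, 0.001, 0.001, -0.0, -0.001], 'effort': [0.001, -58.796, 0.642, -29.108, -0.054, 0.018, 0.0], 'tool_pos': [0.224, 0.583, 0.404], 'tcp_rot': [-3.14, 0.0, 2.776], 'wrist_force': [0.402, 0.433, 0.497], 'moment': [-0.013, -0.002, 0.037], 'gripper_force': 0.0, 'finger_gap': 0.998}
top [[403.01448035   0.         256.88777173]
 [  0.         403.01448035 197.27220582]
 [  0.           0.           1.        ]] [0.51310767 0.01555341 1.31595321] [-3.09056343 -0.0070897  -1.54626099]
scene [[468.38829866   0.         252.63649686]
 [  0.         468.38829866 183.56785357]
 [  0.           0.           1.        ]] [-0.76478751 -0.66341526  0.74156651] [-1.9844366  -0.01579177 -1.10282963]
```

View pics/top0.png

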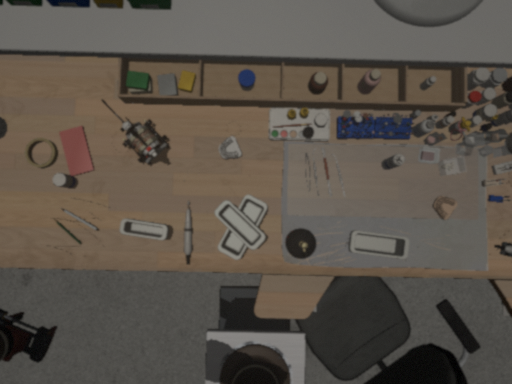

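View pics/scene0.png

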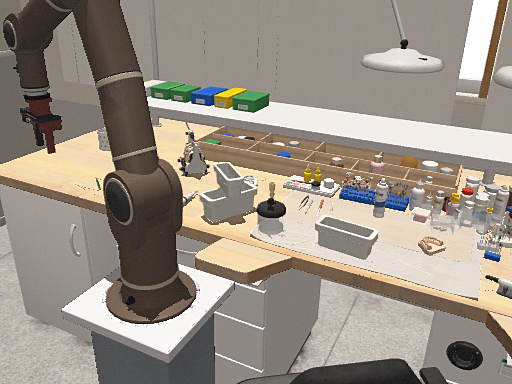

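The top view shows tray_4 at about (145,229), the crossed tray_1 and tray_3 at (241,226), tray_2 at (379,244), the burner at (300,243) and the handpiece at (188,233). In the scene view tray_3 looks tilted, so I'll zoom in there and measure.

```bash
cat > h.py <<'E'
from rig import *
import cv2,numpy as np
from scipy.spatial.transform import Rotation as R
def cam(n):
    d=snapshot(n);d["R"]=R.from_euler("xyz",d["orientation"]).as_matrix();return d
def ray(d,px,z):
    p=np.atleast_2d(np.asarray(px,float));K=d["intrinsics"]
    v=np.c_[(p-K[:2,2])/K[0,0],np.ones(len(p))]@d["R"].T
    o=np.array(d["origin"]);return (o+v*((z-o[2])/v[:,2:]))[:,:2]
def mask(d,smax=60,vmin=110):
    h=cv2.cvtColor(d["color"],cv2.COLOR_RGB2HSV)
    return ((h[...,1]<smax)&(h[...,2]>vmin)).astype(np.uint8)*255
def rect(d,m,box,z):
    x0,y0,x1,y1=box;q=np.zeros_like(m);q[y0:y1,x0:x1]=m[y0:y1,x0:x1]
    cs,_=cv2.findContours(q,cv2.RETR_EXTERNAL,cv2.CHAIN_APPROX_NONE)
    c=max(cs,key=cv2.contourArea)[:,0]
    w=ray(d,c,z).astype(np.float32)
    b=cv2.boxPoints(cv2.minAreaRect(w));e=[b[1]-b[0],b[2]-b[1]]
    l=max(e,key=np.linalg.norm);s=min(e,key=np.linalg.norm)
    return np.round(b.mean(0),4),round(np.degrees(np.arctan2(l[1],l[0]))%180,1),np.linalg.norm(l).round(4),np.linalg.norm(s).round(4)
E
python3 - <<'E'
from h import *
d=cam("top");m=mask(d)
hs=cv2.cvtColor(d["color"],cv2.COLOR_RGB2HSV)
for p in((123,227),(145,222),(352,244),(340,244),(379,236),(222,212),(230,250),(110,230)):print(p,hs[p[1],p[0]])
print(rect(d,m,(110,212,178,248),.061));print(rect(d,m,(342,225,416,262),.077))
a=cv2.cvtColor(d["color"],cv2.COLOR_RGB2BGR);c=cv2.resize(a[185:265,200:290],None,fx=4.4,fy=4.4,interpolation=2)
mm=cv2.resize(m[205:265,100:420],(396,100))
s=cv2.cvtColor(cam("scene")["color"],cv2.COLOR_RGB2BGR)[155:230,190:290]
s=cv2.resize(s,(396,352),interpolation=2)
o=np.zeros((460,800,3),np.uint8);o[:352,:396]=c[:352,:396];o[:352,400:796]=s;o[356:456,:396]=mm[...,None]
cv2.imwrite("pics/z1.png",o)
E
```

```text
(123, 227) [ 24  23 111]
(145, 222) [ 22  23 120]
(352, 244) [ 23  19 124]
(340, 244) [ 16  26 106]
(379, 236) [19 24 85]
(222, 212) [17 29 62]
(230, 250) [17 33 54]
(110, 230) [ 15  76 111]
(array([0.4686, 0.3602], dtype=float32), np.float32(80.8), np.float32(0.146), np.float32(0.0521))
(array([ 0.4436, -0.3496], dtype=float32), np.float32(83.8), np.float32(0.1321), np.float32(0.0665))
```

View pics/z1.png

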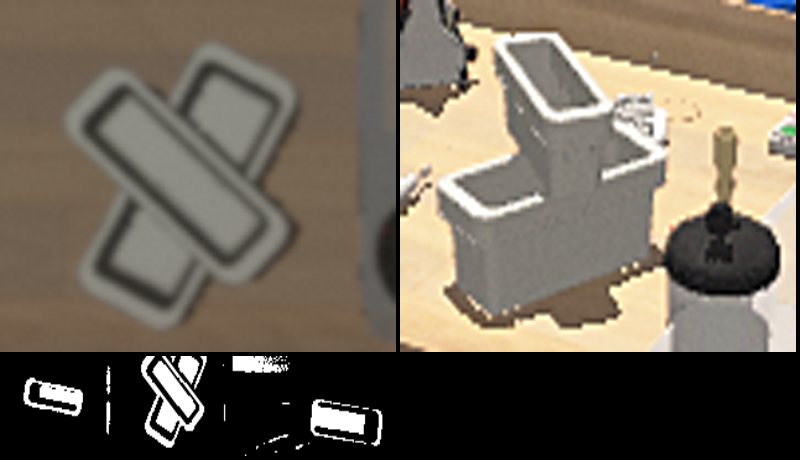

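In the zoom, tray_3 stands level on tray_1's rim, foot at z≈0.085. Tray_3's mouth centre is near top-view pixel (241,225), and tray_1's ends show at upper right and lower left. I'll measure with the mouth holes and start moving.

```bash
cat >> h.py <<'E'
def holes(d,box,z,vmin=110,amin=150):
    x0,y0,x1,y1=box;s=4
    g=cv2.resize(cv2.cvtColor(d["color"],cv2.COLOR_RGB2GRAY)[y0:y1,x0:x1],None,fx=s,fy=s,interpolation=cv2.INTER_CUBIC)
    m=(g>vmin).astype(np.uint8)*255
    cs,h=cv2.findContours(m,cv2.RETR_CCOMP,cv2.CHAIN_APPROX_NONE)
    for c,hh in zip(cs,h[0]):
        if cv2.contourArea(c)<amin*s*s: continue
        p=(c[:,0]+.5)/s-.5+[x0,y0]
        w=ray(d,p,z).astype(np.float32);b=cv2.boxPoints(cv2.minAreaRect(w));e=[b[1]-b[0],b[2]-b[1]]
        l=max(e,key=np.linalg.norm);k=min(e,key=np.linalg.norm)
        print("hole" if hh[3]>=0 else "outer",p.mean(0).round(1),"z",z,b.mean(0).round(4),"yaw",round(float(np.degrees(np.arctan2(l[1],l[0]))%180),1),np.linalg.norm(l).round(4),np.linalg.norm(k).round(4))
def go(x,y,z=None,yaw=None):
    "units for rows: turn first, then shift in the new axes; yaw = direction of tool x, deg (mod 180)"
    s=state();p=np.array(s["tool_pos"]);cy=np.degrees(s["tcp_rot"][2])
    dy=0 if yaw is None else (yaw-cy+90)%180-90
    a=np.radians(cy+dy);w=np.array([x,y])-p[:2]
    print("t",round(s["t"],2),"tcp",p.round(4),"rpy",np.round(np.degrees(s["tcp_rot"]),1),"F",np.round(s["wrist_force"],1),"gap",round(s["finger_gap"],3),"grip",round(s["gripper_force"],1))
    print("-> turn",round(-dy/5,2),"dx",round((w@[np.cos(a),np.sin(a)])/.04,2),"dy",round((w@[np.sin(a),-np.cos(a)])/.04,2),"dz",None if z is None else round((p[2]-z)/.04,2))
E
python3 - <<'E'
from h import *
d=cam("top")
for v in(95,105):
  print(v);holes(d,(205,185,275,265),.154,v);holes(d,(205,185,275,265),.088,v)
  holes(d,(112,212,178,248),.061,v);holes(d,(342,225,416,265),.077,v)
print(ray(d,[[300,243]],.101),ray(d,[[208,184]],0))
E
python3 -m crank '[[-0.3,-0.3,0,0,1],[-0.7,-0.7,0,0,1],[-0.7,-0.7,0,0,1],[-0.7,-0.7,0,0,1],[-0.7,-0.7,0,0,1],[-0.7,-0.7,0,0,1],[-0.7,-0.7,0,0,1],[-0.7,-0.7,0,0,1],[-0.7,-0.7,0,0,1],[-0.4,-0.4,0,0,1]]'
```

```text
95
outer [240.8 227.1] z 0.154 [0.4935 0.057 ] yaw 1.4 0.229 0.2016
hole [231.4 244.6] z 0.154 [0.4403 0.0729] yaw 62.4 0.0618 0.0558
hole [263.4 227.4] z 0.154 [ 0.4876 -0.0096] yaw 0.8 0.1273 0.037
hole [237.8 226.8] z 0.154 [0.4929 0.0578] yaw 48.0 0.1378 0.0443
outer [240.8 227.1] z 0.088 [0.4924 0.0593] yaw 1.4 0.242 0.213
hole [231.4 244.6] z 0.088 [0.4362 0.0762] yaw 62.4 0.0653 0.059
hole [263.4 227.4] z 0.088 [ 0.4862 -0.011 ] yaw 0.8 0.1345 0.0391
hole [237.8 226.8] z 0.088 [0.4917 0.0602] yaw 48.0 0.1457 0.0469
outer [144.5 229.5] z 0.061 [0.4688 0.3542] yaw 91.4 0.2049 0.1106
hole [140.  231.1] z 0.061 [0.4698 0.36  ] yaw 81.7 0.1208 0.0361
outer [379.6 243.7] z 0.077 [ 0.4411 -0.3684] yaw 91.4 0.2284 0.1214
hole [380.4 244.3] z 0.077 [ 0.4413 -0.3721] yaw 84.0 0.1538 0.0576
105
outer [240.3 224.3] z 0.154 [0.4937 0.0546] yaw 48.0 0.1187 0.0311
outer [252.  210.9] z 0.154 [0.5318 0.0245] yaw 61.7 0.0461 0.0423
outer [234.9 231.7] z 0.154 [0.4691 0.0802] yaw 47.1 0.1645 0.1254
hole [231.5 244.3] z 0.154 [0.4407 0.0727] yaw 62.8 0.0636 0.0579
hole [239.4 224.6] z 0.154 [0.4
[... 196 characters left out ...]
 [0.5329 0.025 ] yaw 61.7 0.0487 0.0447
outer [234.9 231.7] z 0.088 [0.4666 0.0839] yaw 47.1 0.1739 0.1326
hole [231.5 244.3] z 0.088 [0.4365 0.076 ] yaw 62.8 0.0672 0.0612
hole [239.4 224.6] z 0.088 [0.4918 0.0598] yaw 47.9 0.1473 0.0487
outer [254.1 206. ] z 0.088 [0.5421 0.0239] yaw 61.9 0.0807 0.0735
outer [141.7 228.8] z 0.061 [0.4703 0.3645] yaw 82.0 0.1563 0.0511
hole [140.1 231. ] z 0.061 [0.47   0.3598] yaw 82.0 0.123 0.0382
outer [379.8 244.2] z 0.077 [ 0.4412 -0.3714] yaw 83.5 0.1778 0.0696
[[ 0.44109448 -0.12436193]] [[0.62001992 0.168872  ]]
t: 1.08
tool_pos: [0.37, 0.2541, 0.4049]
tcp_rot: [-3.141, 0.001, 2.772]
wrist_force: [0.8, -1.5, 0.0]
finger_gap: 1.001
gripper_force: 0.0
```

```bash
python3 -c "
from h import *
go(.493,.0577,.314,48)"
```

```text
t 1.08 tcp [0.37   0.2541 0.4049] rpy [-180.     0.   158.8] F [ 0.8 -1.5  0. ] gap 1.001 grip 0.0
-> turn -13.83 dx 1.59 dy -5.57 dz 2.27
```

```bash
python3 -m crank '[[0,0,0,-1,1],[0,0,0,-1,1],[0,0,0,-1,1],[0,0,0,-1,1],[0,0,0,-1,1],[0,0,0,-1,1],[0,0,0,-1,1],[0,0,0,-1,1],[0,0,0,-1,1],[0,0,0,-1,1]]'
python3 -m crank '[[0,0,0,-1,1],[0,0,0,-1,1],[0,0,0,-1,1],[0,0,0,-0.8,1],[0.3,-0.95,0,0,1],[0.3,-0.95,0,0,1],[0.3,-0.95,0,0,1],[0.3,-0.95,0,0,1],[0.3,-0.95,0,0,1],[0,-0.5,0,0,1]]'
python3 -c "
from h import *
go(.493,.0577,.314,48);print(np.round(state()['joint_positions'],2))"
```

```text
t: 1.92
tool_pos: [0.3687, 0.2581, 0.4047]
tcp_rot: [3.142, 0.0, -2.63]
wrist_force: [-0.7, 0.5, -0.6]
finger_gap: 1.0
gripper_force: 0.0
t: 2.75
tool_pos: [0.4859, 0.0681, 0.405]
tcp_rot: [-3.14, -0.0, -2.308]
wrist_force: [-0.4, 0.3, 0.0]
finger_gap: 1.001
gripper_force: 0.0
t 2.75 tcp [0.4859 0.0681 0.405 ] rpy [-179.9   -0.  -132.2] F [-0.4  0.3  0. ] gap 1.001 grip 0.0
-> turn -0.05 dx 0.07 dy -0.31 dz 2.28
[-0.47  0.18  0.26  1.93 -0.05  1.04  2.22]
```

```bash
python3 -m crank '[[0.05,-0.2,0.2,0,1],[0,0,0.5,0,1],[0,0,0.5,0,1],[0,0,0.5,0,1],[0,0,0.4,0,1],[0,0,0.2,0,1],[0,0,0,0,1],[0,0,0,0,1]]'
python3 -c "
from h import *
go(.493,.0577,.314,48)"
```

```text
t: 3.42
tool_pos: [0.4893, 0.0668, 0.3126]
tcp_rot: [3.141, -0.001, -2.302]
wrist_force: [0.9, -0.1, 0.3]
finger_gap: 0.997
gripper_force: 0.0
t 3.42 tcp [0.4893 0.0668 0.3126] rpy [ 180.    -0.  -131.9] F [ 0.9 -0.1  0.3] gap 0.997 grip 0.0
-> turn 0.02 dx 0.11 dy -0.22 dz -0.03
```

```bash
python3 -m crank '[[0.1,-0.2,0,0,1],[0,0,0,0,1],[0,0,0,0,0.6],[0,0,0,0,0.5],[0,0,0,0,0.5],[0,0,0,0,0.5],[0,0,0,0,0.5],[0,0,0,0,0.5]]'
python3 -m crank '[[0,0,-0.1,0,0.5],[0,0,-0.3,0,0.5],[0,0,-0.6,0,0.5],[0,0,-0.6,0,0.5],[0,0,-0.2,0,0.5],[0,0,0,0,0.5]]'
python3 -c "
from h import *
go(.62,.169,.226+.003,48)
for n in('top','wrist'):
    d=cam(n);cv2.imwrite(f'pics/{n}1.png',cv2.cvtColor(d['color'],cv2.COLOR_RGB2BGR))
a=cv2.imread('pics/top1.png')[120:270,180:420];b=cv2.imread('pics/wrist1.png')
o=np.zeros((600,800,3),np.uint8);o[:300,:480]=cv2.resize(a,(480,300));o[304:592,:384]=cv2.resize(b,(384,288));cv2.imwrite('pics/c1.png',o)"
```

```text
t: 4.08
tool_pos: [0.4929, 0.058, 0.3129]
tcp_rot: [-3.141, 0.001, -2.303]
wrist_force: [1.8, -0.3, 1.8]
finger_gap: 0.685
gripper_force: 30.0
t: 4.58
tool_pos: [0.4931, 0.0581, 0.3864]
tcp_rot: [-3.14, 0.003, -2.303]
wrist_force: [0.6, 0.3, -2.1]
finger_gap: 0.681
gripper_force: 30.0
t 4.58 tcp [0.4931 0.0581 0.3864] rpy [-179.9    0.2 -132. ] F [ 0.6  0.3 -2.1] gap 0.681 grip 30.0
-> turn 0.01 dx -4.18 dy -0.5 dz 3.93
```

View pics/c1.png

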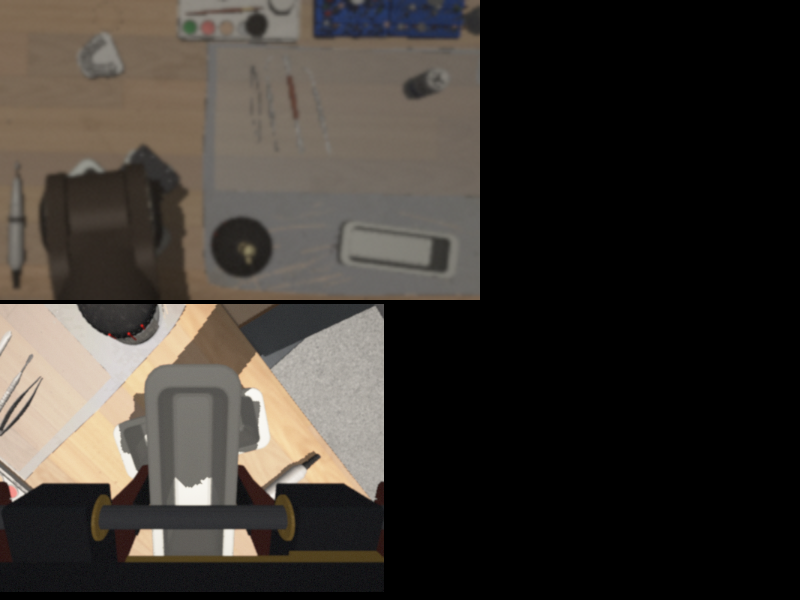

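Tray_3 is gripped and lifted, with tray_1 visible beneath it in the wrist view. I'll carry it to the free spot and set it down.

```bash
python3 -m crank '[[-0.5,-0.1,0,0,0.5],[-0.8,-0.1,0,0,0.5],[-0.8,-0.1,0,0,0.5],[-0.8,-0.1,0,0,0.5],[-0.8,-0.1,0,0,0.5],[-0.5,0,0,0,0.5],[0,0,0.6,0,0.5],[0,0,0.8,0,0.5],[0,0,0.8,0,0.5],[0,0,0.6,0,0.5]]'
python3 -m crank '[[0,0,0.4,0,0.5],[0,0,0.3,0,0.5],[0,0,0.2,0,0.5],[0,0,0.15,0,0.5],[0,0,0,0,0.5],[0,0,0,0,0.5]]'
python3 -c "
from h import *
go(.62,.169,.229,48)"
```

```text
t: 5.52
tool_pos: [0.6185, 0.1694, 0.2678]
tcp_rot: [3.139, -0.005, -2.303]
wrist_force: [0.0, 0.3, -0.5]
finger_gap: 0.677
gripper_force: 30.0
t: 6.02
tool_pos: [0.6201, 0.1696, 0.231]
tcp_rot: [-3.141, 0.001, -2.303]
wrist_force: [0.3, 0.0, -1.5]
finger_gap: 0.682
gripper_force: 30.0
t 6.02 tcp [0.6201 0.1696 0.231 ] rpy [-180.    0. -132.] F [ 0.3  0.  -1.5] gap 0.682 grip 30.0
-> turn 0.01 dx 0.01 dy -0.01 dz 0.05
```

```bash
python3 -m crank '[[0,0,0.05,0,0.5],[0,0,0.03,0,0.5],[0,0,0,0,0.5]]'; python3 -m crank '[[0,0,0.03,0,0.5],[0,0,0,0,0.5],[0,0,0,0,0.5]]'
```

```text
t: 6.27
tool_pos: [0.6201, 0.1696, 0.2281]
tcp_rot: [-3.141, 0.001, -2.303]
wrist_force: [-0.5, -0.4, -1.8]
finger_gap: 0.68
gripper_force: 30.0
t: 6.52
tool_pos: [0.6202, 0.1696, 0.228]
tcp_rot: [-3.141, 0.002, -2.303]
wrist_force: [-2.3, -0.9, 8.8]
finger_gap: 0.679
gripper_force: 30.0
```

Contact at 8.8 N. I'll release, rise, clear the view and head toward tray_2.

```bash
python3 -m crank '[[0,0,0,0,0.8],[0,0,0,0,1],[0,0,0,0,1],[0,0,-0.3,0,1],[0,0,-0.8,0,1],[0,0,-1,0,1],[0,0,-1,0,1],[0,0,-1,0,1],[0,0,-0.5,0,1],[0,0,0,0,1]]'
python3 -c "
from h import *
go(.4413,-.3718,.38,83.8);print(np.round(state()['joint_positions'],2))"
```

```text
t: 7.35
tool_pos: [0.6209, 0.1694, 0.4173]
tcp_rot: [-3.137, 0.009, -2.303]
wrist_force: [1.0, 0.7, 0.3]
finger_gap: 1.001
gripper_force: 0.0
t 7.35 tcp [0.6209 0.1694 0.4173] rpy [-179.7    0.5 -132. ] F [1.  0.7 0.3] gap 1.001 grip 0.0
-> turn -7.16 dx 13.94 dy 3.0 dz 0.93
[-0.51  0.43  0.24  1.55 -0.11  1.16  2.16]
```

```bash
python3 -m crank '[[0,0,0,1,1],[0,0,0,1,1],[0,0,0,1,1],[0,0,0,1,1],[0,0,0,1,1],[0,0,0,1,1],[0,0,0,1,1],[0,0,0,1,1],[0,0,0,1,1],[0,0,0,1,1]]' >/dev/null
python3 -m crank '[[0,0,0,1,1],[0,0,0,1,1],[0,0,0,1,1],[0,0,0,1,1],[0,0,0,1,1],[0,0,0,1,1],[0,0,0,1,1],[0,0,0,1,1],[0,0,0,1,1],[0,0,0,1,1]]' >/dev/null
python3 -m crank '[[0,0,0,1,1],[0,0,0,1,1],[0,0,0,1,1],[0,0,0,1,1],[0,0,0,1,1],[0,0,0,1,1],[0,0,0,1,1],[0,0,0,1,1],[0,0,0,0.85,1],[-0.6,-0.1,0,0,1]]' >/dev/null
python3 -m crank '[[-0.95,-0.2,0,0,1],[-0.95,-0.2,0,0,1],[-0.95,-0.2,0,0,1],[-0.95,-0.2,0,0,1],[-0.95,-0.2,0,0,1],[-0.95,-0.2,0,0,1],[-0.95,-0.2,0,0,1],[-0.95,-0.2,0,0,1],[-0.95,-0.2,0,0,1],[-0.95,-0.2,0,0,1]]'
python3 -m crank '[[-0.95,-0.2,0,0,1],[-0.95,-0.2,0,0,1],[-0.95,-0.2,0,0,1],[-0.6,-0.2,0,0,1],[0,0,0,0,1],[0,0,0,0,1]]'
python3 -c "
from h import *
go(.4413,-.3718,.237,83.8);print(np.round(state()['joint_positions'],2))
d=cam('top')
for v in (95,105): holes(d,(205,185,275,265),.085,v);holes(d,(180,150,240,215),.069,v);holes(d,(112,212,178,248),.061,v)
"
```

```text
t: 10.68
tool_pos: [0.4915, -0.2244, 0.4102]
tcp_rot: [-3.141, -0.001, 1.463]
wrist_force: [0.4, 0.3, -0.6]
finger_gap: 1.003
gripper_force: 0.0
t: 11.18
tool_pos: [0.4447, -0.358, 0.41]
tcp_rot: [-3.141, -0.0, 1.459]
wrist_force: [-1.0, 0.8, 0.4]
finger_gap: 1.001
gripper_force: 0.0
t 11.18 tcp [ 0.4447 -0.358   0.41  ] rpy [-180.    -0.    83.6] F [-1.   0.8  0.4] gap 1.001 grip 0.0
-> turn -0.05 dx -0.35 dy -0.05 dz 4.33
[-0.08  0.42  0.92  1.77 -0.37  1.14  0.84]
outer [243.2 226.4] z 0.085 [0.4866 0.0476] yaw 153.4 0.1512 0.0516
outer [237.3 222.1] z 0.085 [0.4923 0.0594] yaw 1.4 0.2426 0.2135
hole [241.9 226.7] z 0.085 [0.4856 0.0513] yaw 153.2 0.1693 0.0644
outer [207.2 184. ] z 0.069 [0.6211 0.1567] yaw 1.5 0.2018 0.1859
hole [199.4 180.9] z 0.069 [0.6183 0.1728] yaw 46.5 0.1338 0.0438
outer [144.5 229.5] z 0.061 [0.4688 0.3542] yaw 91.4 0.2049 0.1106
hole [140.  231.2] z 0.061 [0.4704 0.3599] yaw 82.6 0.1199 0.0352
outer [243.1 226.4] z 0.085 [0.4868 0.048 ] yaw 153.1 0.1496 0.0495
outer [240.1 225.4] z 0.085 [0.4923 0.0594] yaw 1.4 0.2426 0.2135
hole [242.  226.7] z 0.085 [0.4856 0.0512] yaw 153.2 0.1709 0.0661
hole [227.6 202.1] z 0.085 [0.5555 0.095 ] yaw 149.9 0.0805 0.0553
outer [211.3 183.9] z 0.069 [0.6211 0.1567] yaw 1.5 0.2018 0.1859
hole [203.9 181.7] z 0.069 [0.6191 0.1717] yaw 47.9 0.1359 0.0453
outer [146.5 230.3] z 0.061 [0.4688 0.3543] yaw 91.4 0.2047 0.1105
hole [140.1 231.1] z 0.061 [0.4703 0.3599] yaw 82.4 0.1217 0.0368
```

```bash
python3 -m crank '[[-0.34,-0.05,0.4,-0.05,1],[0,0,0.8,0,1],[0,0,0.8,0,1],[0,0,0.6,0,1],[0,0,0.3,0,1],[0,0,0,0,1],[0,0,0,0,1]]'
python3 -c "
from h import *
go(.4413,-.3718,.237,83.8)"
```

```text
t: 11.82
tool_pos: [0.4432, -0.3693, 0.2945]
tcp_rot: [-3.141, -0.0, 1.468]
wrist_force: [0.2, 0.1, 0.8]
finger_gap: 0.999
gripper_force: 0.0
t 11.82 tcp [ 0.4432 -0.3693  0.2945] rpy [-180.    -0.    84.1] F [0.2 0.1 0.8] gap 0.999 grip 0.0
-> turn 0.06 dx -0.07 dy -0.04 dz 1.44
```

```bash
python3 -m crank '[[-0.07,-0.04,0.3,0,1],[0,0,0.5,0,1],[0,0,0.4,0,1],[0,0,0.2,0,1],[0,0,0.04,0,1],[0,0,0,0,1],[0,0,0,0,0.8],[0,0,0,0,0.65],[0,0,0,0,0.65],[0,0,0,0,0.65]]'
python3 -m crank '[[0,0,0,0,0.65],[0,0,0,0,0.65],[0,0,-0.1,0,0.65],[0,0,-0.3,0,0.65],[0,0,-0.6,0,0.65],[0,0,-0.9,0,0.65],[0,0,-0.9,0,0.65],[0,0,-0.9,0,0.65],[0,0,-0.6,0,0.65],[0,0,0,0,0.65]]'
python3 -c "
from h import *
go(.4856,.0512,.40,153.2);print(np.round(state()['joint_positions'],2))"
```

```text
t: 12.65
tool_pos: [0.4412, -0.3729, 0.2376]
tcp_rot: [3.139, 0.001, 1.467]
wrist_force: [1.7, 0.3, 3.6]
finger_gap: 0.796
gripper_force: 30.0
t: 13.48
tool_pos: [0.4403, -0.3741, 0.4142]
tcp_rot: [3.135, 0.003, 1.466]
wrist_force: [0.4, -0.5, -2.0]
finger_gap: 0.798
gripper_force: 30.0
t 13.48 tcp [ 0.4403 -0.3741  0.4142] rpy [179.6   0.2  84. ] F [ 0.4 -0.5 -2. ] gap 0.798 grip 30.0
-> turn -13.84 dx 3.78 dy 10.0 dz 0.35
[-0.05  0.43  0.92  1.75 -0.37  1.14  0.88]
```

```bash
python3 -m crank '[[0,0,-0.5,-0.5,0.65],[0,0,-0.1,-1,0.65],[0,0,0,-1,0.65],[0,0,0,-1,0.65],[0,0,0,-1,0.65],[0,0,0,-1,0.65],[0,0,0,-1,0.65],[0,0,0,-1,0.65],[0,0,0,-1,0.65],[0,0,0,-1,0.65]]' >/dev/null
python3 -m crank '[[0,0,0,-1,0.65],[0,0,0,-1,0.65],[0,0,0,-1,0.65],[0,0,0,-1,0.65],[0,0,0,-0.35,0.65],[0.17,0.45,0,0,0.65],[0.34,0.9,0,0,0.65],[0.34,0.9,0,0,0.65],[0.34,0.9,0,0,0.65],[0.34,0.9,0,0,0.65]]'
python3 -m crank '[[0.34,0.9,0,0,0.65],[0.34,0.9,0,0,0.65],[0.34,0.9,0,0,0.65],[0.34,0.9,0,0,0.65],[0.34,0.9,0,0,0.65],[0.34,0.9,0,0,0.65],[0.14,0.45,0,0,0.65],[0,0,0,0,0.65],[0,0,0,0,0.65],[0,0,0,0,0.65]]'
python3 -c "
from h import *
go(.4856,.0512,.27,153.2);print(np.round(state()['joint_positions'],2))
for n in('top','wrist'):
    d=cam(n);cv2.imwrite(f'pics/{n}2.png',cv2.cvtColor(d['color'],cv2.COLOR_RGB2BGR))"
```

```text
t: 15.15
tool_pos: [0.4578, -0.1988, 0.4318]
tcp_rot: [-3.141, -0.002, 2.675]
wrist_force: [0.7, 0.9, -1.8]
finger_gap: 0.791
gripper_force: 30.0
t: 15.98
tool_pos: [0.4856, 0.0468, 0.4321]
tcp_rot: [-3.14, -0.001, 2.674]
wrist_force: [0.4, -0.6, -1.8]
finger_gap: 0.795
gripper_force: 30.0
t 15.98 tcp [0.4856 0.0468 0.4321] rpy [-179.9   -0.   153.2] F [ 0.4 -0.6 -1.8] gap 0.795 grip 30.0
-> turn 0.01 dx 0.05 dy 0.1 dz 4.05
[-0.55  0.15  0.4   1.9  -0.06  1.11  0.98]
```

View pics/wrist2.png

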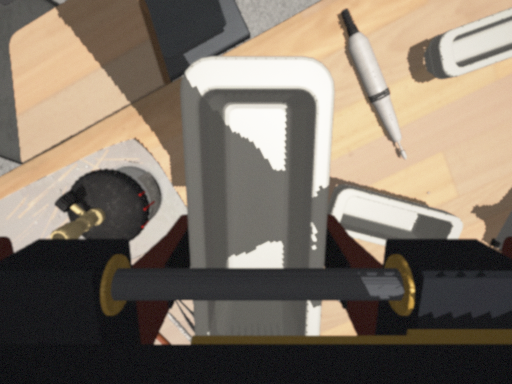

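The wrist view shows tray_2 held level (mouth centre about column 258), and it hides tray_1 beneath it. I'll descend in stages and check the force.

```bash
python3 -m crank '[[0,0.07,0.4,0,0.65],[0,0,0.7,0,0.65],[0,0,0.7,0,0.65],[0,0,0.4,0,0.65],[0,0,0.2,0,0.65],[0,0,0,0,0.65],[0,0,0,0,0.65]]'
python3 -c "
from h import *
go(.4867,.0497,.27,153.2)"
```

```text
t: 16.67
tool_pos: [0.4875, 0.0496, 0.3371]
tcp_rot: [-3.141, 0.0, 2.674]
wrist_force: [-0.3, 0.5, -2.6]
finger_gap: 0.796
gripper_force: 30.0
t 16.67 tcp [0.4875 0.0496 0.3371] rpy [-180.     0.   153.2] F [-0.3  0.5 -2.6] gap 0.796 grip 30.0
-> turn 0.0 dx 0.02 dy -0.01 dz 1.68
```

```bash
python3 -m crank '[[0.02,0,0.15,0,0.65],[0,0,0.25,0,0.65],[0,0,0.25,0,0.65],[0,0,0.25,0,0.65],[0,0,0,0,0.65]]'; python3 -m crank '[[0,0,0.2,0,0.65],[0,0,0.2,0,0.65],[0,0,0.1,0,0.65],[0,0,0,0,0.65],[0,0,0,0,0.65]]'
python3 -c "
from h import *
go(.4867,.0497,.27,153.2)"
```

```text
t: 17.08
tool_pos: [0.4858, 0.0507, 0.2985]
tcp_rot: [-3.14, -0.002, 2.676]
wrist_force: [-0.5, -0.0, -2.1]
finger_gap: 0.794
gripper_force: 30.0
t: 17.5
tool_pos: [0.4865, 0.0506, 0.2804]
tcp_rot: [-3.141, -0.0, 2.675]
wrist_force: [0.4, -0.2, -2.1]
finger_gap: 0.796
gripper_force: 30.0
t 17.5 tcp [0.4865 0.0506 0.2804] rpy [-180.    -0.   153.3] F [ 0.4 -0.2 -2.1] gap 0.796 grip 30.0
-> turn 0.02 dx -0.01 dy -0.02 dz 0.26
```

```bash
python3 -m crank '[[0,0,0.08,0,0.65],[0,0,0.07,0,0.65],[0,0,0.03,0,0.65],[0,0,0,0,0.65]]'; python3 -m crank '[[0,0,0.04,0,0.65],[0,0,0.02,0,0.65],[0,0,0,0,0.65],[0,0,0,0,0.65]]'
```

```text
t: 17.83
tool_pos: [0.4865, 0.0507, 0.2732]
tcp_rot: [-3.141, -0.0, 2.675]
wrist_force: [0.1, 0.2, -2.8]
finger_gap: 0.795
gripper_force: 30.0
t: 18.17
tool_pos: [0.4866, 0.0507, 0.271]
tcp_rot: [3.142, 0.0, 2.675]
wrist_force: [0.1, -0.2, -3.3]
finger_gap: 0.796
gripper_force: 30.0
```

```bash
python3 -m crank '[[0,0,0.03,0,0.65],[0,0,0,0,0.65],[0,0,0,0,0.65]]'; python3 -m crank '[[0,0,0.03,0,0.65],[0,0,0,0,0.65],[0,0,0,0,0.65]]'
```

```text
t: 18.42
tool_pos: [0.4866, 0.0507, 0.2698]
tcp_rot: [3.142, -0.0, 2.675]
wrist_force: [1.2, 0.1, -1.7]
finger_gap: 0.797
gripper_force: 30.0
t: 18.67
tool_pos: [0.4867, 0.0507, 0.2687]
tcp_rot: [3.141, 0.0, 2.675]
wrist_force: [-0.0, 0.5, -0.7]
finger_gap: 0.793
gripper_force: 30.0
```

```bash
python3 -m crank '[[0,0,0.03,0,0.65],[0,0,0,0,0.65],[0,0,0,0,0.65]]'
```

```text
t: 18.92
tool_pos: [0.4867, 0.0506, 0.2686]
tcp_rot: [3.141, 0.0, 2.676]
wrist_force: [-4.0, 0.0, 15.8]
finger_gap: 0.799
gripper_force: 30.0
```

```bash
python3 -m crank '[[0,0,0,0,0.9],[0,0,0,0,1],[0,0,0,0,1],[0,0,-0.3,0,1],[0,0,-0.8,0,1],[0,0,-1,0,1],[0,0,-1,0,1],[0,0,-0.5,0,1],[0,0,0,-1,1],[0,0,0,-1,1]]'
python3 -m crank '[[0,0,0,-1,1],[0,0,0,-1,1],[0,0,0,-1,1],[0,0,0,-1,1],[0,0,0,-1,1],[0,0,0,-1,1],[0,0,0,-1,1],[0,0,0,-1,1],[0,0,0,-1,1],[0,0,0,-1,1]]' >/dev/null
python3 -m crank '[[0,0,0,-1,1],[0,0,0,-1,1],[0,0,0,-1,1],[0,0,0,0,1],[0,0,0,0,1]]' >/dev/null
python3 -c "
from h import *
go(.6195,.1705,.229,47.7);d=cam('top')
holes(d,(205,185,275,265),.11,100)"
```

```text
t: 19.75
tool_pos: [0.4869, 0.0507, 0.4131]
tcp_rot: [3.139, 0.003, 2.854]
wrist_force: [0.0, -0.5, -0.2]
finger_gap: 0.999
gripper_force: 0.0
t 21.0 tcp [0.4866 0.0506 0.4113] rpy [ 180.    -0.  -131.9] F [ 0.1 -0.3 -0.5] gap 1.001 grip 0.0
-> turn 0.09 dx -4.45 dy -0.44 dz 4.56
outer [235.  195.8] z 0.11 [0.5718 0.0605] yaw 91.4 0.2092 0.0795
```

```bash
python3 -m crank '[[-0.5,-0.04,0,0.1,1],[-0.8,-0.1,0,0,1],[-0.8,-0.1,0,0,1],[-0.8,-0.1,0,0,1],[-0.8,-0.1,0,0,1],[-0.7,0,0,0,1],[0,0,0.5,0,1],[0,0,0.8,0,1],[0,0,0.8,0,1],[0,0,0.6,0,1]]'>/dev/null
python3 -m crank '[[0,0,0.3,0,1],[0,0,0,0,1],[0,0,0,0,1]]'
python3 -c "
from h import *
go(.6195,.1705,.229,47.7)"
```

```text
t: 22.13
tool_pos: [0.618, 0.1694, 0.2917]
tcp_rot: [3.142, -0.0, -2.309]
wrist_force: [1.4, 0.3, 0.1]
finger_gap: 1.004
gripper_force: 0.0
t 22.13 tcp [0.618  0.1694 0.2917] rpy [ 180.    -0.  -132.3] F [1.4 0.3 0.1] gap 1.004 grip 0.0
-> turn 0.01 dx -0.05 dy -0.01 dz 1.57
```

```bash
python3 -m crank '[[-0.05,-0.01,0.4,0,1],[0,0,0.5,0,1],[0,0,0.4,0,1],[0,0,0.2,0,1],[0,0,0.07,0,1],[0,0,0,0,1],[0,0,0,0,0.7],[0,0,0,0,0.5],[0,0,0,0,0.5],[0,0,0,0,0.5]]'
python3 -m crank '[[0,0,0,0,0.5],[0,0,0,0,0.5],[0,0,-0.1,0,0.5],[0,0,-0.3,0,0.5],[0,0,-0.6,0,0.5],[0,0,-0.9,0,0.5],[0,0,-0.9,0,0.5],[0,0,-0.9,0,0.5],[0,0,-0.8,0,0.5],[0,0,0,0,0.5]]'
python3 -c "
from h import *
d=cam('top');holes(d,(205,185,275,265),.11,100)"
python3 -m crank '[[0,0,0,1,0.5],[0,0,0,1,0.5],[0,0,0,1,0.5],[0,0,0,1,0.5],[0,0,0,1,0.5],[0,0,0,1,0.5],[0,0,0,1,0.5],[0,0,0,1,0.5],[0,0,0,1,0.5],[0,0,0,1,0.5]]'>/dev/null
python3 -m crank '[[0,0,0,1,0.5],[0,0,0,1,0.5],[0,0,0,1,0.5],[0,0,0,1,0.5],[0,0,0,0.9,0.5],[0,0,0,0,0.5],[0,0,0,0,0.5]]'>/dev/null
python3 -c "
from h import *
go(.4867,.0507,.337,153.3)"
```

```text
t: 22.97
tool_pos: [0.6196, 0.1706, 0.2295]
tcp_rot: [-3.141, 0.001, -2.308]
wrist_force: [-0.4, 0.3, -0.0]
finger_gap: 0.736
gripper_force: 0.0
t: 23.8
tool_pos: [0.6205, 0.1704, 0.4171]
tcp_rot: [-3.137, 0.01, -2.308]
wrist_force: [1.2, -0.2, -0.6]
finger_gap: 0.681
gripper_force: 30.0
outer [214.6 240. ] z 0.11 [0.4484 0.1338] yaw 16.4 0.1659 0.0339
outer [257.4 220.3] z 0.11 [0.4941 0.0093] yaw 1.3 0.2378 0.1099
t 25.27 tcp [0.619  0.1707 0.4077] rpy [-1.799e+02 -1.000e-01  1.534e+02] F [ 0.5  0.2 -0.9] gap 0.684 grip 30.0
-> turn 0.03 dx 1.61 dy -4.17 dz 1.77
```

```bash
python3 -m crank '[[0.2,-0.5,0,0,0.5],[0.35,-0.9,0,0,0.5],[0.35,-0.9,0,0,0.5],[0.35,-0.9,0,0,0.5],[0.3,-0.7,0,0,0.5],[0.08,-0.26,0,0.03,0.5],[0,0,0.3,0,0.5],[0,0,0.5,0,0.5],[0,0,0.2,0,0.5],[0,0,0,0,0.5]]'
python3 -m crank '[[0,0,0,0,0.5],[0,0,0,0,0.5]]'
python3 -c "
from h import *
go(.486,.051,.295,153.3)
d=cam('top');holes(d,(180,150,240,215),.069,100)"
```

```text
t: 26.1
tool_pos: [0.4858, 0.0515, 0.367]
tcp_rot: [-3.139, -0.002, 2.675]
wrist_force: [0.3, 0.4, -1.4]
finger_gap: 0.681
gripper_force: 30.0
t: 26.27
tool_pos: [0.4868, 0.0514, 0.3691]
tcp_rot: [-3.142, 0.0, 2.674]
wrist_force: [0.3, 0.6, -1.4]
finger_gap: 0.681
gripper_force: 30.0
t 26.27 tcp [0.4868 0.0514 0.3691] rpy [-180.     0.   153.2] F [ 0.3  0.6 -1.4] gap 0.681 grip 30.0
-> turn -0.02 dx 0.01 dy -0.02 dz 1.85
outer [206.5 183.1] z 0.069 [0.6212 0.1567] yaw 1.5 0.2015 0.1859
```

```bash
python3 -m crank '[[0.01,-0.02,0.2,0,0.5],[0,0,0.4,0,0.5],[0,0,0.3,0,0.5],[0,0,0.2,0,0.5],[0,0,0,0,0.5]]'; python3 -m crank '[[0,0,0.2,0,0.5],[0,0,0.2,0,0.5],[0,0,0.1,0,0.5],[0,0,0,0,0.5],[0,0,0,0,0.5]]'
python3 -c "
from h import *
go(.486,.051,.295,153.3)"
```

```text
t: 26.73
tool_pos: [0.4851, 0.0507, 0.3232]
tcp_rot: [-3.14, -0.002, 2.673]
wrist_force: [-0.5, 0.6, -1.5]
finger_gap: 0.68
gripper_force: 30.0
t: 27.15
tool_pos: [0.4856, 0.0506, 0.3045]
tcp_rot: [-3.141, -0.0, 2.673]
wrist_force: [0.5, 0.2, -1.3]
finger_gap: 0.681
gripper_force: 30.0
t 27.15 tcp [0.4856 0.0506 0.3045] rpy [-180.    -0.   153.1] F [ 0.5  0.2 -1.3] gap 0.681 grip 30.0
-> turn -0.03 dx -0.0 dy 0.01 dz 0.24
```

```bash
python3 -m crank '[[0,0.01,0.08,-0.03,0.5],[0,0,0.08,0,0.5],[0,0,0.03,0,0.5],[0,0,0,0,0.5]]'; python3 -m crank '[[0,0,0.03,0,0.5],[0,0,0,0,0.5],[0,0,0,0,0.5]]';python3 -m crank '[[0,0,0.03,0,0.5],[0,0,0,0,0.5],[0,0,0,0,0.5]]'
```

```text
t: 27.48
tool_pos: [0.4857, 0.051, 0.2968]
tcp_rot: [-3.141, -0.0, 2.675]
wrist_force: [0.2, 0.1, -1.0]
finger_gap: 0.681
gripper_force: 30.0
t: 27.73
tool_pos: [0.4858, 0.051, 0.2959]
tcp_rot: [3.142, 0.0, 2.675]
wrist_force: [0.9, 0.6, -0.7]
finger_gap: 0.684
gripper_force: 30.0
t: 27.98
tool_pos: [0.4859, 0.051, 0.2952]
tcp_rot: [3.141, 0.0, 2.675]
wrist_force: [-2.2, -0.3, 4.7]
finger_gap: 0.683
gripper_force: 30.0
```

```bash
python3 -m crank '[[0,0,0,0,0.75],[0,0,0,0,1],[0,0,0,0,1],[0,0,-0.3,0,1],[0,0,-0.8,0,1],[0,0,-1,0,1],[0,0,-0.7,0,1],[0,0,0,0.7,1],[0,0,0,1,1],[0,0,0,1,1]]'
python3 -m crank '[[0,0,0,1,1],[0,0,0,1,1],[0,0,0,1,1],[0,0,0,1,1],[0,0,0,1,1],[0,0,0,1,1],[0,0,0,1,1],[0,0,0,1,1],[0,0,0,1,1],[0,0,0,1,1]]'>/dev/null
python3 -m crank '[[0,0,0,1,1],[0,0,0,0.5,1],[0,0,0,0,1],[0,0,0,0,1]]' >/dev/null
python3 -c "
from h import *
go(.4702,.3599,.221,82.3)"
```

```text
t: 28.82
tool_pos: [0.4858, 0.051, 0.4073]
tcp_rot: [3.14, 0.0, 2.436]
wrist_force: [-0.4, 0.9, 0.4]
finger_gap: 1.0
gripper_force: 0.0
t 29.98 tcp [0.4858 0.0511 0.4066] rpy [-180.     0.    82.4] F [ 0.2 -0.4  0.4] gap 1.001 grip 0.0
-> turn 0.02 dx 7.6 dy -1.42 dz 4.64
```

```bash
python3 -m crank '[[0.6,-0.1,0,0,1],[0.95,-0.18,0,0,1],[0.95,-0.18,0,0,1],[0.95,-0.18,0,0,1],[0.95,-0.18,0,0,1],[0.95,-0.18,0,0,1],[0.95,-0.18,0,0,1],[0.95,-0.18,0,0,1],[0.35,-0.06,0,0,1],[0,0,0.4,0,1]]'>/dev/null
python3 -m crank '[[0,0,0.8,0,1],[0,0,0.9,0,1],[0,0,0.6,0,1],[0,0,0.3,0,1],[0,0,0,0,1],[0,0,0,0,1]]'
python3 -c "
from h import *
go(.4702,.3595,.221,82.3);d=cam('top')
holes(d,(200,180,285,270),.143,100,100);holes(d,(200,180,285,270),.110,85,100)
cv2.imwrite('pics/top3.png',cv2.cvtColor(cv2.resize(d['color'][170:270,190:310],(720,600)),cv2.COLOR_RGB2BGR))"
```

```text
t: 31.32
tool_pos: [0.4707, 0.3597, 0.2871]
tcp_rot: [3.141, 0.0, 1.436]
wrist_force: [-0.0, 0.7, 1.2]
finger_gap: 0.997
gripper_force: 0.0
t 31.32 tcp [0.4707 0.3597 0.2871] rpy [180.    0.   82.3] F [-0.   0.7  1.2] gap 0.997 grip 0.0
-> turn -0.0 dx -0.01 dy -0.01 dz 1.65
outer [242.1 227.3] z 0.143 [0.4852 0.0491] yaw 153.8 0.1207 0.033
outer [242.5 224.9] z 0.143 [0.4937 0.0501] yaw 1.4 0.26 0.2474
hole [254.4 231.7] z 0.143 [0.4722 0.0147] yaw 152.8 0.1737 0.0191
hole [241.1 227.6] z 0.143 [0.484  0.0524] yaw 153.7 0.1367 0.0442
outer [242.  224.5] z 0.11 [0.4931 0.051 ] yaw 1.4 0.2676 0.2544
hole [254.3 233.4] z 0.11 [0.4678 0.0145] yaw 153.0 0.165 0.012
hole [238.  226.3] z 0.11 [0.4835 0.0543] yaw 154.7 0.138 0.0426
```

View pics/top3.png

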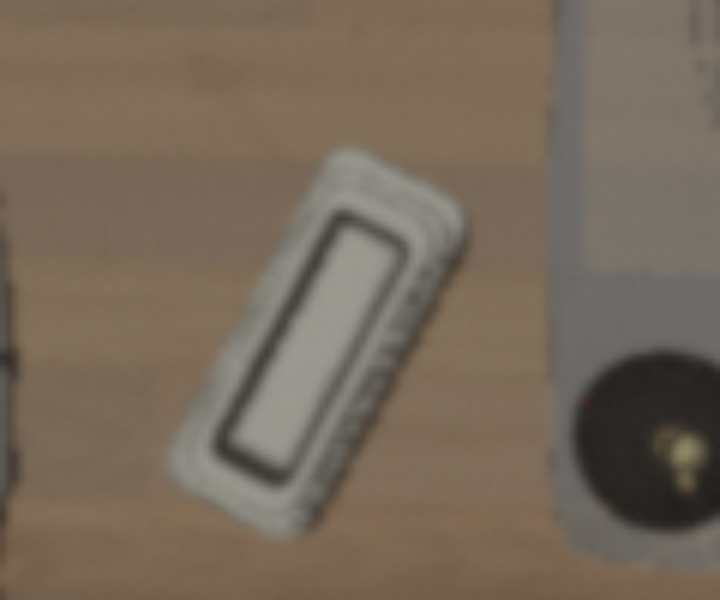

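The nest of trays 1–3 shows concentric rims, with tray_3's mouth centre at top-view pixel (241,227). Now I'll pick up tray_4.

```bash
python3 -m crank '[[-0.02,0,0.4,0,1],[0,0,0.5,0,1],[0,0,0.4,0,1],[0,0,0.2,0,1],[0,0,0.1,0,1],[0,0,0.05,0,1],[0,0,0,0,0.6],[0,0,0,0,0.4],[0,0,0,0,0.4],[0,0,0,0,0.4]]'
python3 -m crank '[[0,0,0,0,0.4],[0,0,0,0,0.4],[0,0,0,0,0.4]]'
python3 -m crank '[[0,0,-0.1,0,0.4],[0,0,-0.3,0,0.4],[0,0,-0.6,0,0.4],[0,0,-0.9,0,0.4],[0,0,-0.9,0,0.4],[0,0,-0.9,0,0.4],[0,0,-0.9,0,0.4],[0,0,-0.4,0,0.4],[0,0,0,-0.5,0.4],[0,0,0,-1,0.4]]'
python3 -m crank '[[0,0,0,-1,0.4],[0,0,0,-1,0.4],[0,0,0,-1,0.4],[0,0,0,-1,0.4],[0,0,0,-1,0.4],[0,0,0,-1,0.4],[0,0,0,-1,0.4],[0,0,0,-1,0.4],[0,0,0,-1,0.4],[0,0,0,-1,0.4]]'>/dev/null
python3 -m crank '[[0,0,0,-1,0.4],[0,0,0,-1,0.4],[0,0,0,-0.7,0.4],[0,0,0,0,0.4],[0,0,0,0,0.4]]'>/dev/null
python3 -c "
from h import *
go(.486,.051,.32,153.3)"
```

```text
t: 32.2
tool_pos: [0.4704, 0.3592, 0.2213]
tcp_rot: [3.141, -0.001, 1.436]
wrist_force: [0.6, 1.0, 0.5]
finger_gap: 0.735
gripper_force: 0.0
t: 32.45
tool_pos: [0.4704, 0.3591, 0.2209]
tcp_rot: [3.141, -0.0, 1.436]
wrist_force: [0.1, 0.4, 3.0]
finger_gap: 0.569
gripper_force: 30.0
t: 33.28
tool_pos: [0.4702, 0.3589, 0.4233]
tcp_rot: [3.14, -0.003, 1.568]
wrist_force: [-0.6, 0.6, -1.0]
finger_gap: 0.568
gripper_force: 30.0
t 34.53 tcp [0.4702 0.3587 0.4213] rpy [180.    0.  153.1] F [ 0.2 -0.4 -1. ] gap 0.568 grip 30.0
-> turn -0.03 dx -3.81 dy -6.7 dz 2.53
```

```bash
python3 -m crank '[[-0.25,-0.4,0,-0.03,0.4],[-0.5,-0.85,0,0,0.4],[-0.5,-0.85,0,0,0.4],[-0.5,-0.85,0,0,0.4],[-0.5,-0.85,0,0,0.4],[-0.5,-0.85,0,0,0.4],[-0.5,-0.85,0,0,0.4],[-0.35,-0.8,0,0,0.4],[-0.19,-0.4,0,0,0.4],[0,0,0.3,0,0.4]]'>/dev/null
python3 -m crank '[[0,0,0.5,0,0.4],[0,0,0.3,0,0.4],[0,0,0.2,0,0.4],[0,0,0,0,0.4],[0,0,0,0,0.4]]'
python3 -c "
from h import *
go(.486,.051,.32,153.3)"
```

```text
t: 35.78
tool_pos: [0.486, 0.0516, 0.3689]
tcp_rot: [-3.141, -0.0, 2.677]
wrist_force: [-0.9, 0.4, -0.3]
finger_gap: 0.568
gripper_force: 30.0
t 35.78 tcp [0.486  0.0516 0.3689] rpy [-180.    -0.   153.4] F [-0.9  0.4 -0.3] gap 0.568 grip 30.0
-> turn 0.02 dx -0.01 dy -0.01 dz 1.22
```

```bash
python3 -m crank '[[0,-0.01,0.2,0,0.4],[0,0,0.3,0,0.4],[0,0,0.2,0,0.4],[0,0,0,0,0.4],[0,0,0,0,0.4]]'; python3 -m crank '[[0,0,0.15,0,0.4],[0,0,0.1,0,0.4],[0,0,0.05,0,0.4],[0,0,0,0,0.4],[0,0,0,0,0.4]]'
python3 -c "
from h import *
go(.486,.051,.32,153.3)"
```

```text
t: 36.2
tool_pos: [0.4857, 0.0512, 0.3405]
tcp_rot: [-3.141, -0.0, 2.678]
wrist_force: [-0.2, 0.6, 0.2]
finger_gap: 0.566
gripper_force: 30.0
t: 36.62
tool_pos: [0.4857, 0.0512, 0.3286]
tcp_rot: [-3.141, -0.0, 2.678]
wrist_force: [-0.5, -0.7, -0.9]
finger_gap: 0.565
gripper_force: 30.0
t 36.62 tcp [0.4857 0.0512 0.3286] rpy [-180.    -0.   153.4] F [-0.5 -0.7 -0.9] gap 0.565 grip 30.0
-> turn 0.03 dx -0.01 dy -0.0 dz 0.21
```

```bash
python3 -m crank '[[0,0,0.07,0,0.4],[0,0,0.07,0,0.4],[0,0,0.02,0,0.4],[0,0,0,0,0.4]]'; python3 -m crank '[[0,0,0.03,0,0.4],[0,0,0,0,0.4],[0,0,0,0,0.4]]';python3 -m crank '[[0,0,0.03,0,0.4],[0,0,0,0,0.4],[0,0,0,0,0.4]]'
```

```text
t: 36.95
tool_pos: [0.4856, 0.0512, 0.322]
tcp_rot: [-3.141, -0.0, 2.678]
wrist_force: [-0.6, -0.3, -1.0]
finger_gap: 0.566
gripper_force: 30.0
t: 37.2
tool_pos: [0.4857, 0.0512, 0.321]
tcp_rot: [-3.142, -0.0, 2.678]
wrist_force: [0.6, 0.1, -0.6]
finger_gap: 0.569
gripper_force: 30.0
t: 37.45
tool_pos: [0.4858, 0.0512, 0.3199]
tcp_rot: [3.141, 0.0, 2.678]
wrist_force: [0.7, -0.5, -0.3]
finger_gap: 0.567
gripper_force: 30.0
```

```bash
python3 -m crank '[[0,0,0.025,0,0.4],[0,0,0,0,0.4],[0,0,0,0,0.4]]'
```

```text
t: 37.7
tool_pos: [0.4859, 0.0512, 0.3198]
tcp_rot: [3.141, 0.0, 2.678]
wrist_force: [-3.3, -0.6, 12.2]
finger_gap: 0.57
gripper_force: 30.0
```

Home at the expected height. I'll release, retreat clear and check.

```bash
python3 -m crank '[[0,0,0,0,0.65],[0,0,0,0,0.9],[0,0,0,0,1],[0,0,-0.3,0,1],[0,0,-0.8,0,1],[0,0,-0.9,0,1],[0,0,-0.4,0,1],[0,0.4,0,0,1],[0,0.9,0,0,1],[0,0.9,0,0,1]]'
python3 -m crank '[[0,0.9,0,0,1],[0,0.9,0,0,1],[0,0.9,0,0,1],[0,0.9,0,0,1],[0,0.5,0,0,1],[0,0,0,0,1],[0,0,0,0,1]]'
python3 - <<'E'
from h import *
d=cam("top");s=cam("scene")
holes(d,(200,180,285,270),.160,100,60)
a=cv2.resize(d["color"][160:280,100:320],(800,436)[:2]);
o=np.zeros((600,800,3),np.uint8);o[:300,:550]=cv2.resize(d["color"][160:280,100:320],(550,300));o[305:600,:400]=cv2.resize(s["color"][150:238,180:300],(400,295))
cv2.imwrite("pics/end.png",o[...,::-1])
E
```

```text
t: 38.53
tool_pos: [0.5254, 0.1307, 0.4147]
tcp_rot: [3.14, -0.0, 2.676]
wrist_force: [0.5, 0.1, 1.0]
finger_gap: 0.998
gripper_force: 0.0
t: 39.12
tool_pos: [0.5982, 0.2785, 0.4123]
tcp_rot: [-3.139, -0.002, 2.68]
wrist_force: [0.4, -0.3, -0.1]
finger_gap: 0.999
gripper_force: 0.0
outer [248.  220.4] z 0.16 [0.4939 0.0496] yaw 1.4 0.2565 0.2438
hole [253.1 233.7] z 0.16 [0.4719 0.0175] yaw 153.0 0.1639 0.0213
hole [238.9 226.6] z 0.16 [0.4852 0.0526] yaw 153.9 0.1202 0.0333
```

View pics/end.png

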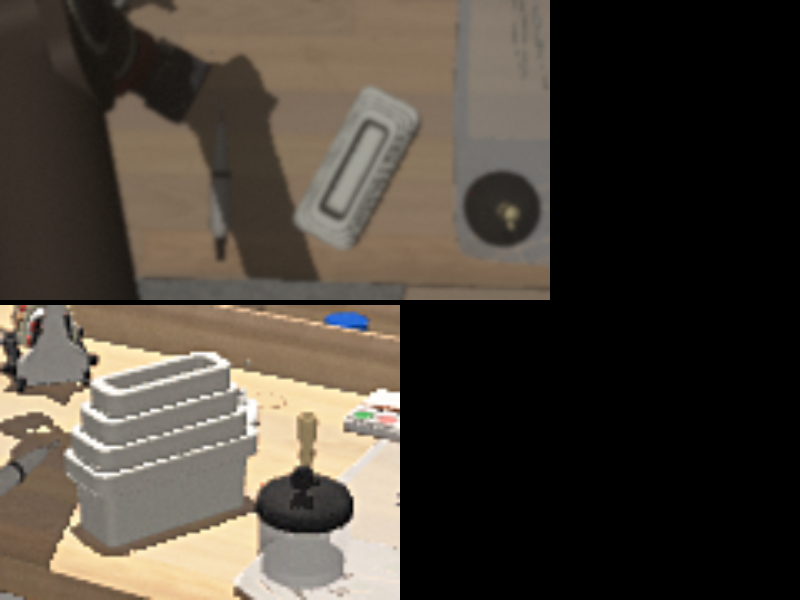

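The picture shows all four trays nested, level and concentric (top-view pixel about (239,227)). The bystanders are where they were, and the arm is clear. Handing in.

```bash
python3 -c "
from rig import *
print(finish_job())"
```

```text
the job is handed in; nothing more can be done
None
```

All four trays are nested upright in tray_1, each set down gently with contact at its expected home height; the job was handed in at about 39 s, arm clear, burner, plaster model and handpiece not touched.

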